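Check a canister's label at the scanner

ROBOT

A 7-joint arm with a two-finger parallel gripper is mounted at the origin on the work surface. World frame = base frame: x ahead of the robot, y to its left, z up, the work surface at z = 0. Lengths are in m, angles in rad, forces in N, time in s.
With the tool pointing down it reaches from about 0.425 to 0.925 m from the base axis. Payload 6.8 kg.
Tool frame: the origin (TCP) lies midway between the tips of the shut fingers; the grasp point (between the pads) lies 19 mm behind it (bot.pinch_z is the distance from the TCP to the grasp point, in m); z points along the fingers, y is the line along which they close (so a half turn about z gives the same grasp; the last joint's range is limited). The gripper opens to 85 mm and grips with 20 to 120 N. Pads are 22 mm wide; open, the fingers measure 114 mm over their backs; the gripper's body (76 mm by 85 mm) begins 54 mm behind the grasp point. The pads swing forward as they close: fully open they stand 13 mm farther back than shut.
Start: joints at [-1.287, 0.477, 0.022, 1.555, -0.011, 1.109, -0.083], TCP at [0.258, 0.624, 0.231] pointing down, gripper open.
Joint ranges: [-2.96, 2.96], [-0.34, 2.1], [-1.41, 1.46], [0.24, 2.44], [-1.37, 4.51], [0.17, 1.92], [-2.96, 2.96]. Speed limits (rad/s): [2.39, 2.39, 3.14, 3.14, 3.14, 3.14, 3.14].

INTERFACE

Orientations are given as a unit quaternion [w, x, y, z].
In Python, from station import bot, imaging gives the robot as it stands. The module is installed in compiled form; this text tells all that it offers.
- The arm moves only by the tool carry_out, never from a script. Its argument "targets" is a list of rows, each a list of 5 numbers: the shift along the tool's x, y, z in cm, then the turn about the tool's z in degrees, then the opening, from -1 (shut) to 1 (fully open). In form: [[x, y, z, yaw, gripper], ...]. A call has 1 to 12 rows; each row shifts and turns the commanded pose from where the row before left it, along the tool's axes as they then stand; what a row does not reach is not made up. A row lasts 1/10 s, in which the tool goes at most 50 mm and 8.59 degrees, less where a joint would pass 70% of its speed; a pose out of reach is approached as far as the arm can. A call is refused whole if a number of a shift passes 5 or a number of a turn 8.59, either way. A call with a gripper value outside its range is refused whole. The fingers move at their own pace and stop on an object; "force" is the grip in N (left out, the last holds). Time passes only in rows, so rows that do not move let the fingers close. It gives the time, the measured TCP pose, the force, the opening and the grip force at its end, in the units of the state.
- bot.get_obs(): the state, without advancing time (a new reading comes with each control period).
- imaging.read_camera(name): name is "scene" or "top" or "wrist"; returns the picture (384x512x3 uint8, red, green, blue); there is no depth.
- imaging.calibration(name): a dict with "fx", "fy", "cx", "cy" (pixels), "k1" (the pictures are not rectified: a ray, as slopes to the right and down, at radius r is drawn at 1 + k1 r^2 times it, then the intrinsics apply), "extrinsics" (4x4, takes a point from world to camera coordinates). Camera axes: x right, y up, looking along -z (the intrinsics and any distortion apply to the point x, -y, -z); pixel columns grow to the right and rows downward; lengths in m; the calibration is good to about 2 mm. A picture is of the moment at which its call begins: read the wrist's pose just before it. calibration takes no time and is no camera call; for the wrist camera it gives the pose at the moment of the call.
- bot.hand_in(): hands the job in; it is judged then, once.
The state is a dict: "t": time; "q": joint angles; "joint_vel": joint speeds; "joint_torque": joint torques, N m; "eef_pos": TCP position; "tool_rot": TCP orientation; "contact_force": force on the tool from outside, world axes, zero at the start; "torque": the same for the moment, N m; "gripper_width": opening from 0.0 (shut) to 1.0 (fully open); "grasp_force": force on a finger pad.
Only numpy, scipy, OpenCV 4.12 (cv2) and the standard library are available. Lean on these libraries where they do the work, as an engineer would, in place of code of your own. Each camera call takes 0.05 s, during which the arm holds its last target. There are 200 camera calls.

TASK

Stand the canister with the orange lid upright on the black disc of the label-check station, centred between the two blue stops, with its label squarely facing the scanner's window. Let go of it, and then press the green button on top of the scanner block fully down and release it. Leave the canister standing so, and leave the other things on the table where they are.

Things in the scene. Friction and masses are not known exactly. Their poses are not given: they have to be found in the camera images.
- orange_canister: white cylinder, 50 mm diameter, 80 mm tall, plus a bright orange lid 47 mm across (98 mm overall), about 150 g. Origin: centre of the underside, z up. The one to check. Its black label with a white patch (44 mm high, about 80 degrees wide) is centred on its +x side; a black tick on the lid runs from the centre to the rim on the label's side (+x).
- orange_canister_label (a point): middle of the orange canister's label, on its side surface: 25 mm from the can's axis along its +x, 42 mm above its underside.
- blue_canister: white cylinder, 50 mm diameter, 80 mm tall, plus a blue lid 47 mm across (98 mm overall), about 150 g. Origin: centre of the underside, z up. Bystander, labelled likewise.
- green_canister: white cylinder, 50 mm diameter, 80 mm tall, plus a green lid 47 mm across (98 mm overall), about 150 g. Origin: centre of the underside, z up. Bystander, labelled likewise.
- station: fixed label-check station: plate 235 x 120 x 8 mm (x -60 to +175 mm). Origin: below the stage centre, at table height; +x points from stage to scanner, z up. Grey scanner block: 70 (x) x 95 mm, top 118 mm above the table, near face at x = 95 mm. Blue stops at y = -38 and +38 mm beside the stage: 60 mm long (x), 10 thick, tops 21 mm above the table, 66 mm clear between.
- stage_centre (a point): centre of the black disc (54 mm in diameter, flat) that marks the stage, on the upper side of the plate, 8 mm above the table, midway between the blue stops. Axes as the station's.
- window (a point): middle of the scanner's black-framed window with its red line, on the block's near face, 95 mm from the stage centre along the station's +x, 55 mm above the table; it looks back to the stage.
- scan_button (a joint): travel of the green push button on top of the scanner block, 32 mm in diameter, sprung, pressed straight down: 0 = up, 0.006 m = fully down (about 5 N).
- scan_button_top (a point): centre of the green button's upper face, above the middle of the scanner block (130 mm from the stage centre along the station's +x); it moves down with the button.
- label_roll: bystander: roll of labels lying flat, white, 110 mm in diameter, 30 mm high. Origin: centre of the underside.
- tape_roll: bystander: blue roll of tape lying flat, 90 mm in diameter outside, 72 mm inside, 48 mm high. Origin: centre of the underside.
- cutter: bystander: yellow and black cutter lying flat, blade drawn in, 150 (x) x 22 x 17 mm. Origin: centre of the underside.
There are look-alikes about, which are no part of the job. Leave any pink or purple look-alike of the orange_canister alone.

How it is judged:
On the way, in this order (a step that is already met when the one before it is completed fails the run):
1. the orange canister stands on the black disc between the stops, its label facing the scanner's window, and has been let go (horizontal distance between orange_canister and stage_centre below 0.01 m and z of orange_canister in the frame of stage_centre below 0.004 m and angle between orange_canister's own z axis and vertical below 0.087 rad and angle between the x axis of orange_canister and the x axis of station, either way round below 0.25 rad and x of orange_canister_label in the frame of stage_centre above 0.008 m and contact force between the fingers and orange_canister below 0.05 N and linear speed of orange_canister below 0.02 m/s), for 0.2 s.
2. then the green button is pressed down (value of joint scan_button above 0.0045 m), for 0.02 s.
At the end, for the whole second after the job is handed in: The orange canister stands upright (5 degrees), within 10 mm of the stage centre, its label within 0.25 rad of facing the window, released and still; the green button has then been pressed (4.5 mm) and is up again; the other canisters, rolls and cutter are within 30 mm of their starts (all of step 1 and value of joint scan_button below 0.0015 m and distance of each of blue_canister, green_canister, label_roll, tape_roll, cutter from where it was at the start of the episode below 0.03 m); the robot touches nothing.
It fails at once if another canister, the label roll, the tape roll or the cutter is shifted by more than 30 mm, or another canister is knocked over (distance of any of blue_canister, green_canister, label_roll, tape_roll, cutter from where it was at the start of the episode above 0.03 m or angle between any of blue_canister, green_canister's own z axis and vertical above 0.4 rad).
It also fails if it takes over 45 s, if anything falls off the work surface, if the arm or the gripper's body presses on something with over 40 N, if the wrist force passes 120 N, or if a joint passes its speed limit or range.

## Working session

There is one attempt and no reset: what is moved stays moved. The work goes in short steps, Python scripts to look and compute and a tool call to move; the robot and the scene stay as the last step left them, time stands still between calls to the robot, and variables do not carry over. Pictures are saved under pics/ and viewed, at most 10 in all, crops included, and the job is handed in when it is done.

Besides the shell and the picture viewer there is one more tool, called after "Call:" by a JSON object that holds its "fn" and its "kwargs", one argument or row to a line. carry_out: Moves the arm, as the interface text tells. Its arguments: {"type":"object","properties":{"targets":{"type":"array"},"force":{"type":"number"}},"required":["targets"]}

```bash
mkdir -p pics
cat > h.py <<'E'
import numpy as np, cv2
from station import bot, imaging
def snap(name,fn):
    c=imaging.calibration(name); im=imaging.read_camera(name)
    cv2.imwrite('pics/'+fn,im[:,:,::-1]); return im,c
def ray(c,uv):
    K=np.array([[c['fx'],0,c['cx']],[0,c['fy'],c['cy']],[0,0,1.]])
    x,y=cv2.undistortPoints(np.array([[uv]],float),K,np.array([c['k1'],0,0,0,0.]))[0,0]
    E=np.array(c['extrinsics']);R,t=E[:3,:3],E[:3,3]
    return -R.T@t, R.T@np.array([x,-y,-1])
def at(c,uv,z):
    o,d=ray(c,uv); return o+d*(z-o[2])/d[2]
def proj(c,P):
    K=np.array([[c['fx'],0,c['cx']],[0,c['fy'],c['cy']],[0,0,1.]])
    E=np.array(c['extrinsics']);p=E[:3,:3]@np.array(P)+E[:3,3]
    return cv2.projectPoints(np.array([[p[0],-p[1],-p[2]]]),np.zeros(3),np.zeros(3),K,np.array([c['k1'],0,0,0,0.]))[0].ravel()
E
python3 - <<'E'
from h import *
for n in('top','scene'):
    im,c=snap(n,n+'0.png'); o,d=ray(c,(256,192)); print(n,o,d)
a=cv2.imread('pics/top0.png');cv2.imwrite('pics/top0b.png',cv2.resize(a,(800,600),interpolation=cv2.INTER_CUBIC))
s=bot.get_obs();print(s['eef_pos'],s['tool_rot'],bot.pinch_z,s['t'])
E
```

```text
top [0.48175225 0.10904943 1.1982782 ] [ 0.04445985  0.00340872 -0.99903146]
scene [1.22737557 0.45865507 0.59938221] [-0.75017272 -0.36459541 -0.55175159]
[0.2575323  0.62335973 0.2304063 ] [-1.10669833e-04  1.94630662e-01  9.80876234e-01 -8.40718791e-04] 0.0187 0.1
```

View pics/top0b.png

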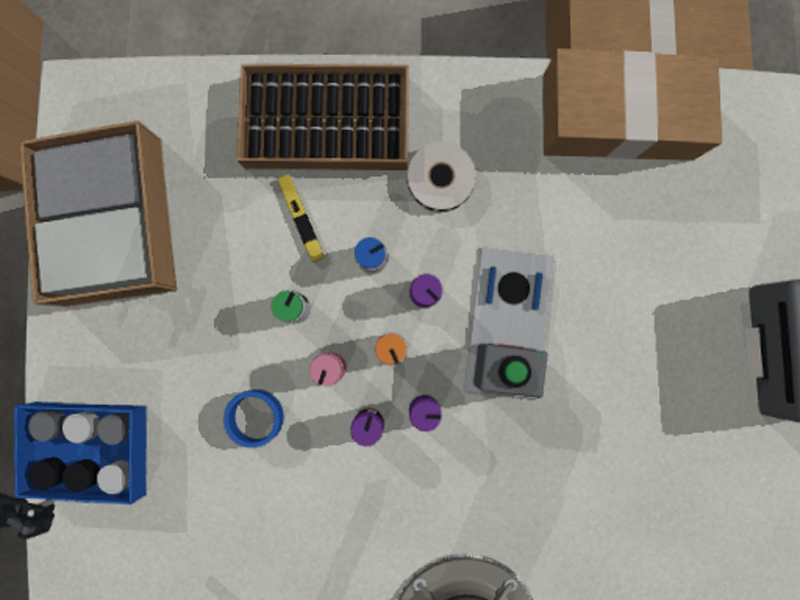

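View pics/scene0.png

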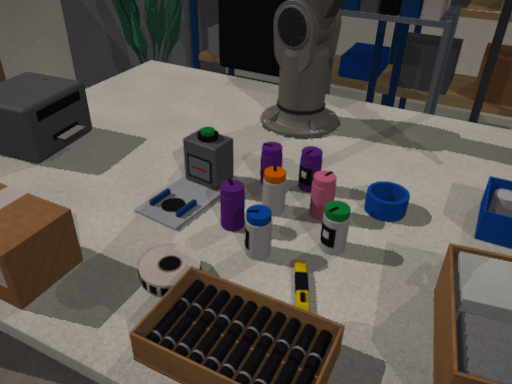

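The top view shows the orange lid at about (391,349) in the 800x600 picture, with its tick pointing down and slightly right. The disc is at (514,288) and the button at (515,371). I'll crop in for exact pixel positions.

Run:
```python
import cv2
a=cv2.imread('pics/top0.png')
# crop x 180..360,y 140..275 scale 4.4
b=cv2.resize(a[145:280,185:365],None,fx=4.4,fy=4.4,interpolation=cv2.INTER_CUBIC)
cv2.imwrite('pics/crop1.png',b);print(b.shape)
```

```text
(594, 792, 3)
```

View pics/crop1.png

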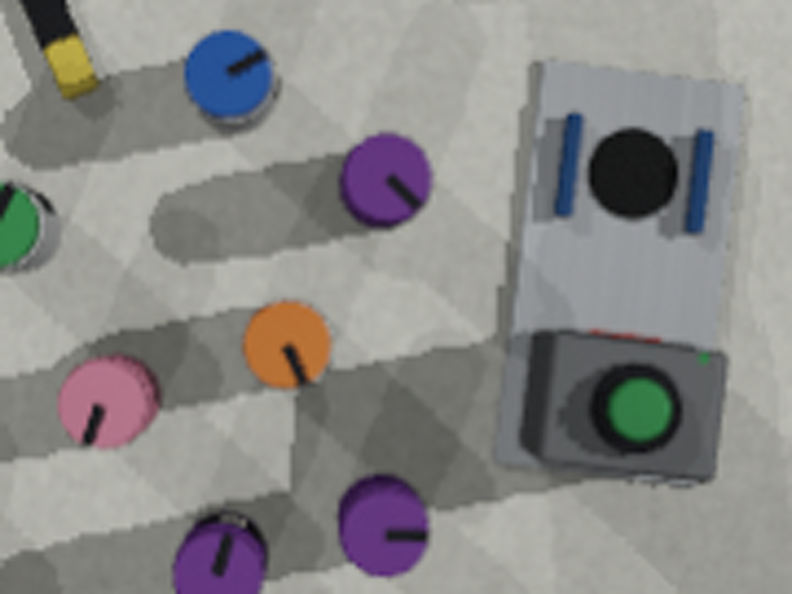

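```bash
cat >> h.py <<'E'
def cr(u,v): return (185+(u+.5)/4.4-.5,145+(v+.5)/4.4-.5)
E
python3 - <<'E'
from h import *
np.set_printoptions(precision=4,suppress=True)
c=imaging.calibration('top')
P=lambda u,v,z:at(c,cr(u,v),z)[:2]
ang=lambda d:np.degrees(np.arctan2(d[1],d[0]))
o=P(288,345,.098);t=P(303,381,.098);print('orange',o,'tick',np.hypot(*(t-o)),ang(t-o))
s=P(633,173,.008);b=P(640,409,.125);print('stage',s,'button',b,np.hypot(*(b-s)),ang(b-s))
l=P(570,165,.021);r=P(699,182,.021);d=l-r;print('stops',(l+r)/2,np.hypot(*d),ang(d)+90-180, ang(d))
e=P(535,60,.008);f=P(746,84,.008);print('plate edge',np.hypot(*(e-f)),ang(e-f),(e+f)/2)
for n,u,v in(('blue',229,75),('green',9,226),('pink',108,402),('pur1',386,180),('pur2',220,558),('pur3',384,518)):
    print(n,P(u,v,.098)-o)
o_=bot.get_obs();from scipy.spatial.transform import Rotation as R
q=o_['tool_rot'];print(R.from_quat([q[1],q[2],q[3],q[0]]).as_matrix(),o_['eef_pos'],o_['t'])
E
```

```text
orange [0.4581 0.1255] tick 0.02065125371403918 -156.44049661797075
stage [ 0.5582 -0.0704] button [ 0.4282 -0.0579] 0.13057663888658746 174.49360813486797
stops [ 0.5571 -0.0694] 0.07469248929986394 -6.4907223879706635 83.50927761202932
plate edge 0.123622438835619 84.64075160979576 [ 0.6168 -0.0745]
blue [0.143  0.0338]
green [0.0607 0.1496]
pink [-0.0319  0.095 ]
pur1 [ 0.0884 -0.0506]
pur2 [-0.1135  0.0342]
pur3 [-0.0908 -0.0523]
[[-0.9242  0.3818 -0.0005]
 [ 0.3818  0.9242 -0.0016]
 [-0.0001 -0.0017 -1.    ]] [0.2575 0.6234 0.2304] 0.1
```

Label direction is about 203.6° in world axes and the target is about 174.5°, so the can has to turn +29° about the tool's z. The current yaw already suits the grasp: the closing axis is at 67.6°, which passes between the neighbours.

Call:
{"fn": "carry_out", "kwargs": {
  "targets": [
    [-3.1,-3.2,0,0,1],
    [-3.1,-3.2,0,0,1],
    [-3.1,-3.2,0,0,1],
    [-3.1,-3.2,0,0,1],
    [-3.1,-3.2,0,0,1],
    [-3.1,-3.2,0,0,1],
    [-3.1,-3.2,0,0,1],
    [-3.1,-3.2,0,0,1],
    [-3.1,-3.2,0,0,1],
    [-3.1,-3.2,0,0,1],
    [-3.1,-3.2,0,0,1],
    [-3.45,-3.15,0,0,1]
  ],
  "force": 40
}}

```text
t: 1.3
eef_pos: [0.4582, 0.1243, 0.2312]
tool_rot: [-0.0, 0.194, 0.981, 0.0]
contact_force: [0.8, 0.2, -0.5]
gripper_width: 1.004
grasp_force: 0.0
```

Call:
{"fn": "carry_out", "kwargs": {
  "targets": [
    [0,0,0,0,1],
    [0,0,0,0,1]
  ]
}}

```text
t: 1.5
eef_pos: [0.4584, 0.125, 0.2311]
tool_rot: [-0.0, 0.196, 0.981, -0.0]
contact_force: [-0.8, 0.9, -0.0]
gripper_width: 0.999
grasp_force: 0.0
```

Run:
```python
from h import *
im,c=snap('wrist','w1.png')
s=bot.get_obs();print(s['eef_pos'],s['tool_rot'],s['q'],s['t'])
print(proj(c,[.4581,.1255,.098]),proj(c,[.4393,.1173,.098]))
```

```text
[0.45802092 0.12635546 0.2310939 ] [-2.93635813e-04  1.94780871e-01  9.80846739e-01  2.82248458e-05] [-0.65089334  0.14285775  0.27812157  2.03301932 -0.04777718  0.9721304
  0.83022168] 1.55
[256.38770407 178.76123651] [239.3255037  163.00034738]
```

View pics/w1.png

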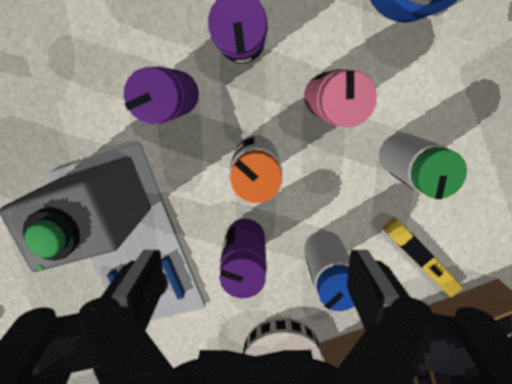

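The wrist view shows the orange lid at (256,177) and its tick end at (237,160). Both agree with the prediction, so I'm descending to grip.

Call:
{"fn": "carry_out", "kwargs": {
  "targets": [
    [0,0,3,0,1],
    [0,0,3,0,1],
    [0,0,3,0,1],
    [0,0,3,0,1],
    [0,0,3,0,1],
    [0,0,2.5,0,1],
    [0,0,1.4,0,1],
    [0,0,0,0,1],
    [0,0,0,0,1]
  ]
}}

```text
t: 2.45
eef_pos: [0.458, 0.1272, 0.0424]
tool_rot: [-0.0, 0.194, 0.981, 0.0]
contact_force: [0.5, -0.3, 0.9]
gripper_width: 1.0
grasp_force: 0.0
```

Call:
{"fn": "carry_out", "kwargs": {
  "targets": [
    [0,0,0,0,0.5],
    [0,0,0,0,0.2],
    [0,0,0,0,-0.1],
    [0,0,0,0,-0.5],
    [0,0,0,0,-1],
    [0,0,0,0,-1],
    [0,0,0,0,-1],
    [0,0,0,0,-1],
    [0,0,0,0,-1]
  ]
}}

```text
t: 3.35
eef_pos: [0.4588, 0.1263, 0.0432]
tool_rot: [0.0, 0.195, 0.981, 0.001]
contact_force: [-0.2, -0.7, 4.5]
gripper_width: 0.577
grasp_force: 40.5
```

Call:
{"fn": "carry_out", "kwargs": {
  "targets": [
    [0,0,-1.5,0,-1],
    [0,0,-3,0,-1],
    [0,0,-3,0,-1],
    [0,0,-3,0,-1],
    [0,0,-2.5,0,-1],
    [0,0,-1,0,-1],
    [0,0,0,0,-1]
  ]
}}

```text
t: 4.05
eef_pos: [0.4589, 0.1264, 0.1834]
tool_rot: [0.001, 0.195, 0.981, 0.001]
contact_force: [-0.2, 0.5, -2.4]
gripper_width: 0.576
grasp_force: 42.1
```

Call:
{"fn": "carry_out", "kwargs": {
  "targets": [
    [-1.6,-1.4,0,0,-1],
    [-2.5,-2.2,0,0,-1],
    [-2.9,-2.5,0,0,-1],
    [-3,-2.6,0,0,-1],
    [-2.9,-2.5,0,0,-1],
    [-2.2,-1.8,0,0,-1],
    [-1.5,-1.3,0,0,-1],
    [0,0,0,7.3,-1],
    [0,0,0,7.3,-1],
    [0,0,0,7.3,-1],
    [0,0,0,7.2,-1],
    [0,0,0,0,-1]
  ]
}}

```text
t: 5.25
eef_pos: [0.556, -0.0694, 0.1803]
tool_rot: [-0.001, 0.435, 0.9, -0.001]
contact_force: [0.2, -0.6, -3.0]
gripper_width: 0.577
grasp_force: 42.1
```

Call:
{"fn": "carry_out", "kwargs": {
  "targets": [
    [0,0,0,0,-1],
    [0,0,0,0,-1]
  ]
}}

```text
t: 5.45
eef_pos: [0.5568, -0.0695, 0.1816]
tool_rot: [-0.0, 0.434, 0.901, -0.0]
contact_force: [-0.1, 0.1, -2.0]
gripper_width: 0.577
grasp_force: 42.1
```

Run:
```python
from h import *
from scipy.spatial.transform import Rotation as R
for n in('top','scene'):im,c=snap(n,n+'2.png')
s=bot.get_obs();q=s['tool_rot'];M=R.from_quat([q[1],q[2],q[3],q[0]]).as_matrix()
print(s['eef_pos'],s['q'],s['t'],s['grasp_force'],'x axis deg',np.degrees(np.arctan2(M[1,0],M[0,0])))
print('err tool cm',M.T@(np.array([.5575,-.0697,.051])-s['eef_pos'])*100)
a=cv2.imread('pics/scene2.png')[90:270,120:360];cv2.imwrite('pics/s2.png',cv2.resize(a,None,fx=3.2,fy=3.2,interpolation=cv2.INTER_CUBIC))
```

```text
[ 0.55702046 -0.06956066  0.18203003] [-0.37752038  0.37266737  0.49420251  1.90670883 -0.2195768   0.91556307
  0.89530435] 5.55 42.109869718551636 x axis deg 128.5315334375786
err tool cm [-0.04403842  0.03218824 13.10298441]
```

View pics/s2.png

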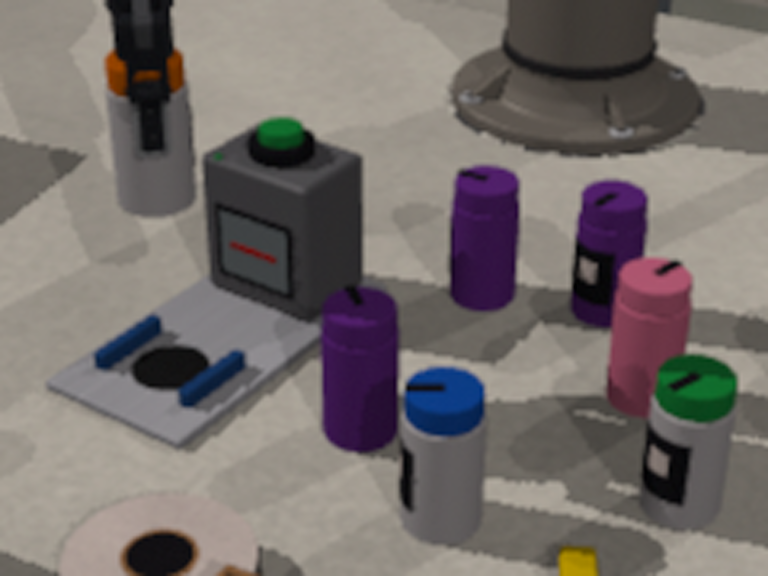

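The scene view shows the canister held upright in the gripper above the station, with its label turned away from this camera. Lowering it now.

Call:
{"fn": "carry_out", "kwargs": {
  "targets": [
    [0,0,2,0,-1],
    [0,0,3,0,-1],
    [0,0,3,0,-1],
    [0,0,2.5,0,-1],
    [0,0,1.2,0,-1],
    [0,0,0.6,0,-1],
    [0,0,0.3,0,-1],
    [0,0,0,0,-1],
    [0,0,0,0,-1]
  ]
}}

```text
t: 6.45
eef_pos: [0.558, -0.0696, 0.0573]
tool_rot: [0.001, 0.435, 0.901, 0.0]
contact_force: [0.4, 0.1, -2.0]
gripper_width: 0.578
grasp_force: 42.1
```

Call:
{"fn": "carry_out", "kwargs": {
  "targets": [
    [0,0,0.2,0,-1],
    [0,0,0.2,0,-1],
    [0,0,0,0,-1]
  ]
}}

```text
t: 6.75
eef_pos: [0.557, -0.0694, 0.0522]
tool_rot: [-0.0, 0.435, 0.901, 0.0]
contact_force: [-0.7, 0.7, -2.3]
gripper_width: 0.579
grasp_force: 42.1
```

Still no contact. A little lower.

Call:
{"fn": "carry_out", "kwargs": {
  "targets": [
    [0,0,0.1,0,-1],
    [0,0,0,0,-1]
  ]
}}

```text
t: 6.95
eef_pos: [0.5573, -0.0695, 0.0514]
tool_rot: [0.0, 0.435, 0.901, 0.0]
contact_force: [-0.3, -0.3, -0.7]
gripper_width: 0.571
grasp_force: 42.3
```

Call:
{"fn": "carry_out", "kwargs": {
  "targets": [
    [0,0,0.1,0,-1],
    [0,0,0,0,-1]
  ]
}}

```text
t: 7.15
eef_pos: [0.5573, -0.0696, 0.0513]
tool_rot: [0.0, 0.435, 0.9, 0.0]
contact_force: [-3.4, 0.1, 9.1]
gripper_width: 0.574
grasp_force: 43.2
```

In contact. Opening slowly, then rising straight up.

Call:
{"fn": "carry_out", "kwargs": {
  "targets": [
    [0,0,-0.05,0,-0.2],
    [0,0,0,0,0.2],
    [0,0,0,0,0.5],
    [0,0,0,0,0.8],
    [0,0,0,0,1],
    [0,0,0,0,1],
    [0,0,0,0,1]
  ]
}}

```text
t: 7.85
eef_pos: [0.5571, -0.0695, 0.0507]
tool_rot: [-0.0, 0.435, 0.901, -0.0]
contact_force: [0.8, -0.4, 0.3]
gripper_width: 0.999
grasp_force: 0.0
```

Call:
{"fn": "carry_out", "kwargs": {
  "targets": [
    [0,0,-1,0,1],
    [0,0,-2.5,0,1],
    [0,0,-3,0,1],
    [0,0,-3,0,1],
    [0,0,-3,0,1],
    [0,0,-2.5,0,1],
    [0,0,-1.5,0,1],
    [0,0,-0.5,0,1],
    [0,0,0,0,1]
  ]
}}

```text
t: 8.75
eef_pos: [0.5574, -0.0695, 0.2216]
tool_rot: [0.001, 0.435, 0.901, 0.0]
contact_force: [-0.5, 0.2, 0.1]
gripper_width: 1.001
grasp_force: 0.0
```

Run:
```python
from h import *
im,c=snap('wrist','w3.png'); s=bot.get_obs();print(s['eef_pos'],s['t'])
ax=np.radians(174.5);d=np.array([np.cos(ax),np.sin(ax),0]);y=np.array([-d[1],d[0],0])
S=np.array([.5575,-.0697,0])
for n,p in(('lid',S+[0,0,.106]),('tick',S+.0235*d+[0,0,.106]),('stage',S+[0,0,.008]),('button',S+.13*d+[0,0,.125]),('stopL',S+.038*y+[0,0,.021]),('stopR',S-.038*y+[0,0,.021])):print(n,proj(c,p))
cv2.imwrite('pics/w3b.png',cv2.resize(im[:,:,::-1],(800,600),interpolation=cv2.INTER_CUBIC))
```

```text
[ 0.55689113 -0.06941365  0.220656  ] 8.8
lid [255.84968697 184.72407397]
tick [235.05323936 165.55529095]
stage [255.55145525 158.79974441]
button [122.86642361  70.15513515]
stopL [231.66408481 185.67686348]
stopR [280.62796565 136.10976509]
```

View pics/w3b.png

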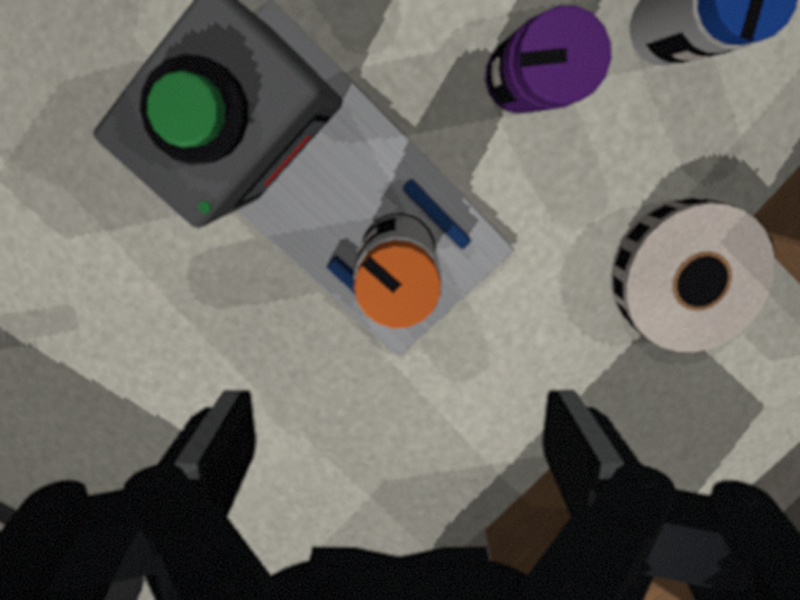

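The wrist view shows the canister standing between the stops. The lid is at (255,182) in raw pixels, about 2.5 mm from the prediction, and the tick points at the window to within about 2°. I'm shutting the gripper and going to the button.

Call:
{"fn": "carry_out", "kwargs": {
  "targets": [
    [1,-1,0,0,-1],
    [1.6,-1.7,0,0,-1],
    [2,-2.1,0,0,-1],
    [2,-2.1,0,0,-1],
    [1.5,-1.6,0,0,-1],
    [0.9,-0.85,0,0,-1],
    [0,0,0,0,-1],
    [0,0,0,0,-1],
    [0,0,0,0,-1],
    [0,0,0,0,-1]
  ]
}}

```text
t: 9.8
eef_pos: [0.4288, -0.0573, 0.2208]
tool_rot: [0.0, 0.435, 0.9, -0.0]
contact_force: [0.6, -0.1, -0.4]
gripper_width: -0.003
grasp_force: 0.0
```

Run:
```python
from h import *
im,c=snap('top','t4.png'); im2,c2=snap('scene','s4.png');s=bot.get_obs();print(s['eef_pos'],s['q'],s['gripper_width'],s['t'])
a=im[145:280,230:365,::-1];b=im2[90:270,110:290,::-1]
r=lambda x:cv2.resize(x,(400,400),interpolation=cv2.INTER_CUBIC)
cv2.imwrite('pics/m4.png',np.hstack([r(a),r(b)]))
```

```text
[ 0.42846332 -0.05727859  0.22070295] [-0.50543081  0.07346596  0.5266113   2.14423115 -0.04528397  0.93442546
  0.71782306] -0.00011316032024046721 9.9
```

View pics/m4.png

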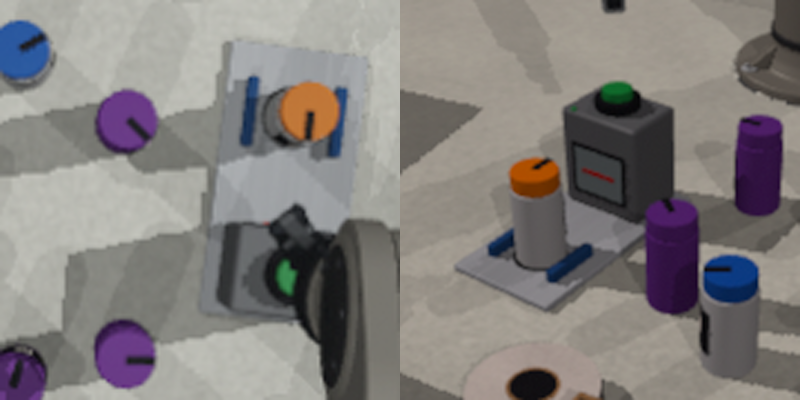

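The can stands upright between the stops in both views, with the lid at (310,111) in the left panel and its tick at (309,137). I'll check the numbers before pressing.

Run:
```python
from h import *
c=imaging.calibration('top');f=lambda u,v:(230+u*.3375,145+v*.3375)
o=at(c,f(310,111),.106);t=at(c,f(309,139),.106);print(o,np.degrees(np.arctan2(*(t-o)[[1,0]])))
im=cv2.imread('pics/t4.png');h=cv2.cvtColor(im,cv2.COLOR_BGR2HSV)
m=cv2.inRange(h,(5,150,120),(20,255,255));m[:, :300]=0;p=np.argwhere(m[:220]);
(x,y),r=cv2.minEnclosingCircle(p[:,::-1].astype(np.float32).reshape(-1,1,2));print(at(c,(x,y),.106),r,len(p))
c=imaging.calibration('scene')
for z in(.118,.125,.13):print(z,proj(c,[.4281,-.0572,z]))  # button in s4: (617/.. )
print('seen',(110+(617-400)*.45,90+91*.45),'lid',proj(c,[.5575,-.0697,.106]),(110+(535-400)*.45,90+173*.45))
```

```text
[ 0.55557728 -0.07006058  0.106     ] 178.4531736449721
[ 0.55593522 -0.06816491  0.106     ] 9.824210166931152 274
0.118 [206.76889472 137.97234016]
0.125 [206.65276598 135.18726583]
0.13 [206.56925919 133.18527532]
seen (207.65, 130.95) lid [169.00034488 166.57699948] (170.75, 167.85000000000002)
```

The can is within 2 mm and about 4° of its goal. Now the button.

Call:
{"fn": "carry_out", "kwargs": {
  "targets": [
    [0,0,2,0,-1],
    [0,0,2.5,0,-1],
    [0,0,2,0,-1],
    [0,0,1,0,-1],
    [0,0,0,0,-1],
    [0,0,0,0,-1]
  ]
}}

```text
t: 10.5
eef_pos: [0.4285, -0.0573, 0.1463]
tool_rot: [0.0, 0.435, 0.9, 0.0]
contact_force: [0.7, 0.9, -0.4]
gripper_width: 0.002
grasp_force: 0.0
```

Call:
{"fn": "carry_out", "kwargs": {
  "targets": [
    [0,0,0.4,0,-1],
    [0,0,0.4,0,-1],
    [0,0,0,0,-1]
  ]
}}

```text
t: 10.8
eef_pos: [0.4288, -0.0571, 0.1381]
tool_rot: [0.001, 0.435, 0.901, 0.0]
contact_force: [1.0, 0.2, 3.2]
gripper_width: 0.002
grasp_force: 1.2
```

Call:
{"fn": "carry_out", "kwargs": {
  "targets": [
    [0,0,0.2,0,-1],
    [0,0,0,0,-1]
  ]
}}

```text
t: 11.0
eef_pos: [0.4288, -0.0571, 0.1361]
tool_rot: [0.001, 0.435, 0.901, 0.0]
contact_force: [0.8, 0.9, 2.5]
gripper_width: -0.0
grasp_force: 1.8
```

Call:
{"fn": "carry_out", "kwargs": {
  "targets": [
    [0,0,0.2,0,-1],
    [0,0,0,0,-1]
  ]
}}

```text
t: 11.2
eef_pos: [0.4287, -0.0571, 0.1341]
tool_rot: [0.001, 0.435, 0.901, 0.0]
contact_force: [1.7, 1.4, 3.9]
gripper_width: -0.0
grasp_force: 2.4
```

Call:
{"fn": "carry_out", "kwargs": {
  "targets": [
    [0,0,0.2,0,-1],
    [0,0,0,0,-1]
  ]
}}

```text
t: 11.4
eef_pos: [0.4289, -0.0571, 0.1336]
tool_rot: [0.0, 0.435, 0.9, 0.001]
contact_force: [-6.4, 1.3, 29.6]
gripper_width: -0.006
grasp_force: 15.1
```

The force jumped to about 30 N, so the button has bottomed out. Releasing.

Call:
{"fn": "carry_out", "kwargs": {
  "targets": [
    [0,0,-1,0,-1],
    [0,0,-2,0,-1],
    [0,0,-3,0,-1],
    [0,0,-3,0,-1],
    [0,0,-1,0,-1],
    [0,0,0,0,-1],
    [0,0,0,0,-1]
  ]
}}

```text
t: 12.1
eef_pos: [0.427, -0.0571, 0.2306]
tool_rot: [-0.001, 0.435, 0.901, -0.0]
contact_force: [0.0, 0.5, -0.7]
gripper_width: -0.002
grasp_force: 0.0
```

Run:
```python
from h import *
im,c=snap('top','t5.png'); im2,c2=snap('scene','s5.png')
r=lambda x:cv2.resize(x,(400,400),interpolation=cv2.INTER_CUBIC)
cv2.imwrite('pics/m5.png',np.hstack([r(im[145:280,230:365,::-1]),r(im2[90:270,110:290,::-1])]))
```

```text
(no output)
```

View pics/m5.png

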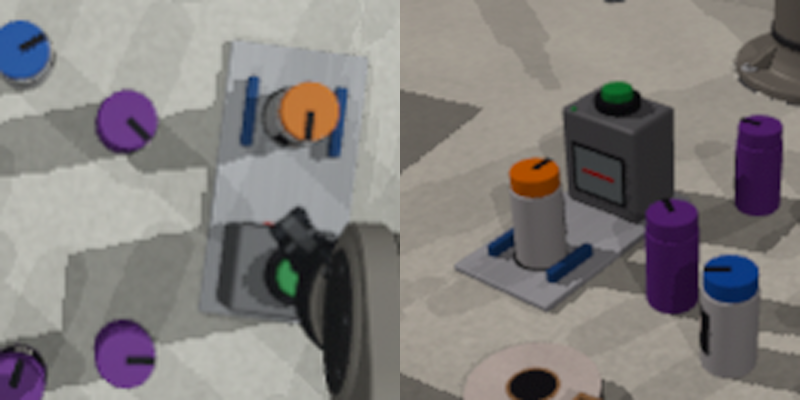

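The canister is unchanged, with the lid still at (310,111). The button is up again at (617,91), and the arm is clear.

```bash
python3 -c "
from station import bot
print(bot.hand_in())"
```

```text
the job is handed in; nothing more can be done
None
```

I handed the job in with the orange canister standing on the disc (about 2 mm and 4° off by camera), the green button pressed to its stop and up again, and no bystanders touched; the hand-in gave no verdict.

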